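# Press the vial stoppers home, smallest vial first

## Task

Three amber vials of different sizes stand on the worktop with their grey rubber stoppers only half in. With a fingertip, press the stopper of the smallest vial fully home, then the medium one, then the largest, each gently from above. Do not grip, lift, shove or tip the vials, and leave everything else where it is.

Things in the scene. Friction and masses are not known exactly. Their poses are not given: they have to be found in the camera images.
- vial_small: the small one of three amber glass vials: round body 36 mm across, glass rim 48 mm above the worktop, 80 g (varies), standing loose and upright on the worktop; the glass does not stand more than 30 N. Origin at the centre of its underside, z up along the vial.
- top_small (a point): centre of the flat top, 12 mm across, of the soft button on the small vial's grey rubber stopper, on the vial's axis (the stopper's round flange is 20 mm across and 4 mm thick, the button stands 6 mm high on it and gives about 4 N per mm, at most 5 mm, and springs back); 66 mm above the vial's underside when fully raised, 58 mm when fully home.
- stopper_small (a joint): how far the small vial's stopper is pushed in, in m: 0 = raised, flange 8 mm above the glass rim; 0.008 = fully home, flange on the rim. Starts at 0 to 0.002. The stopper itself gives way at about 3 to 5 N, meets a hard stop at 0.008, has no spring and stays where it is left.
- vial_medium: the medium one of three amber glass vials: round body 46 mm across, glass rim 70 mm above the worktop, 140 g (varies), standing loose and upright on the worktop; the glass does not stand more than 30 N. Origin at the centre of its underside, z up along the vial.
- top_medium (a point): centre of the flat top, 15 mm across, of the soft button on the medium vial's grey rubber stopper, on the vial's axis (the stopper's round flange is 23 mm across and 4 mm thick, the button stands 6 mm high on it and gives about 4 N per mm, at most 5 mm, and springs back); 88 mm above the vial's underside when fully raised, 80 mm when fully home.
- stopper_medium (a joint): how far the medium vial's stopper is pushed in, in m: 0 = raised, flange 8 mm above the glass rim; 0.008 = fully home, flange on the rim. Starts at 0 to 0.002. The stopper itself gives way at about 3 to 5 N, meets a hard stop at 0.008, has no spring and stays where it is left.
- vial_large: the large one of three amber glass vials: round body 56 mm across, glass rim 95 mm above the worktop, 240 g (varies), standing loose and upright on the worktop; the glass does not stand more than 30 N. Origin at the centre of its underside, z up along the vial.
- top_large (a point): centre of the flat top, 18 mm across, of the soft button on the large vial's grey rubber stopper, on the vial's axis (the stopper's round flange is 26 mm across and 4 mm thick, the button stands 6 mm high on it and gives about 4 N per mm, at most 5 mm, and springs back); 113 mm above the vial's underside when fully raised, 105 mm when fully home.
- stopper_large (a joint): how far the large vial's stopper is pushed in, in m: 0 = raised, flange 8 mm above the glass rim; 0.008 = fully home, flange on the rim. Starts at 0 to 0.002. The stopper itself gives way at about 3 to 5 N, meets a hard stop at 0.008, has no spring and stays where it is left.
- beaker: bystander, loose: empty glass beaker, 54 mm across, 70 mm high, standing upright among the vials. Origin at the centre of its underside.
- petri_dish: bystander, loose: clear covered dish, 63 mm across, 16 mm high, among the vials. Origin at the centre of its underside.
- amber_bottle: bystander, loose: amber reagent bottle with a black screw cap, 60 mm across, 114 mm high, behind the vials (not one of the vials). Origin at the centre of its underside.
- forceps: bystander, loose: steel forceps, 121 mm long, 10 mm high, lying near the front edge. Origin at the centre of its underside.
Not all that is in view belongs to the job. Leave any blue look-alike of the vial_small alone.

How it is judged:
On the way, in this order (a step that is already met when the one before it is completed fails the run):
1. the small vial's stopper is pressed home (value of joint stopper_small above 0.006 m), for 0.1 s.
2. the medium vial's stopper is pressed home (value of joint stopper_medium above 0.006 m), for 0.1 s.
3. the large vial's stopper is pressed home (value of joint stopper_large above 0.006 m), for 0.1 s.
At the end, for the whole second after the job is handed in: All three stoppers are home (pushed in more than 6 of 8 mm), and every vial stands upright (within 0.08 rad) and at rest on the worktop, within 25 mm of where it stood (value of joint each of stopper_small, stopper_medium, stopper_large above 0.006 m and angle between each of vial_small, vial_medium, vial_large's own z axis and vertical below 0.08 rad and distance of each of vial_small, vial_medium, vial_large from where it was at the start of the episode below 0.025 m and height (world z) of each of vial_small, vial_medium, vial_large below 0.004 m and linear speed of each of vial_small, vial_medium, vial_large below 0.02 m/s); the robot touches nothing.
It fails at once if a larger vial's stopper is pushed in before the smaller one's is home ((value of joint stopper_medium above 0.0035 m and value of joint stopper_small below 0.0055 m) or (value of joint stopper_large above 0.0035 m and value of joint stopper_small below 0.0055 m) or (value of joint stopper_large above 0.0035 m and value of joint stopper_medium below 0.0055 m)).
It fails at once if a vial is pressed hard (more than 30 N) (contact force between any of the fingers, the arm and vial_small above 30 N or contact force between any of the fingers, the arm and vial_medium above 30 N or contact force between any of the fingers, the arm and vial_large above 30 N).
It fails at once if a vial is lifted more than 8 mm off the worktop or tipped more than 0.35 rad (height (world z) of any of vial_small, vial_medium, vial_large above 0.008 m or angle between any of vial_small, vial_medium, vial_large's own z axis and vertical above 0.35 rad).
It fails at once if a vial is shoved or carried more than 25 mm (distance of any of vial_small, vial_medium, vial_large from where it was at the start of the episode above 0.025 m).
It fails at once if a bystander is moved more than 20 mm (distance of any of beaker, petri_dish, amber_bottle, forceps from where it was at the start of the episode above 0.02 m).
It also fails if it takes over 51 s, if anything falls off the work surface, if the arm or the gripper's body presses on something with over 40 N, if the wrist force passes 120 N, or if a joint passes its speed limit or range.

## Robot

A 7-joint arm with a two-finger parallel gripper is mounted at the origin on a cart in front of the work surface, level with it; the furniture and walls round the work are solid. World frame = base frame: x ahead of the robot, y to its left, z up, the work surface at z = 0. Lengths are in m, angles in rad, forces in N, time in s.
With the tool pointing down it reaches from about 0.4 to 0.85 m from the base axis. Payload 10.4 kg.
Tool frame: the origin (TCP) lies midway between the tips of the shut fingers; the grasp point (between the pads) lies 19 mm behind it; z points along the fingers, y is the line along which they close (so a half turn about z gives the same grasp; the last joint's range is limited). The gripper opens to 87 mm and grips with 3 to 60 N. Pads are 19 mm wide; open, the fingers measure 117 mm over their backs; the gripper's body (75 mm by 190 mm) begins 51 mm behind the grasp point.
Start: joints at [1.324, 0.332, -0.065, 1.46, 0.022, 1.35, -0.088], TCP at [0.139, -0.609, 0.223] pointing down, gripper open.
Joint ranges: [-2.6, 2.6], [-0.5, 2.12], [-1.47, 1.34], [0.16, 2.42], [-1.27, 4.41], [0.06, 2.06], [-2.6, 2.6]. Speed limits (rad/s): [2.22, 2.22, 2.79, 2.79, 3.14, 3.14, 3.14].

## Interface

Orientations are given as a unit quaternion [x, y, z, w].
In Python, from bench import r gives the robot as it stands.
- The arm moves only by the tool arm_command, never from a script. Its arguments are lists of equal length, an entry for each row: "xyz": the shift along the world's x, y, z in m, a list of three; "rot": the turn, a rotation vector about the world's x, y, z in rad, a list of three. In form: {"xyz": [[tx, ty, tz], ...], "rot": [[ax, ay, az], ...]}. A call has 1 to 20 rows; each row is the pose to reach, as a shift and turn from the pose commanded when the call began; what a row does not reach only later rows make up. A row lasts 1/12 s, in which the tool goes at most 41.7 mm and 7.16 degrees, less where a joint would pass 70% of its speed; a pose out of reach is approached as far as the arm can. A call with a gripper value outside its range is refused whole. "grip" is the opening, from 0 (shut) to 1 (fully open), set as the call begins (left out, the last holds). The fingers move at their own pace and stop on an object; "squeeze" is the grip in N (left out, the last holds). Time passes only in rows, so rows that repeat a pose let the fingers close. It gives the time, the measured TCP pose, the force, the opening and the grip force at its end, in the units of the state.
- r.read_state(): the state, without advancing time (a new reading comes with each control period).
- r.camera(name): name is "scene" or "top" or "wrist"; returns the picture (384x512x3 uint8, red, green, blue); there is no depth.
- r.camera_model(name): a dict with "fx", "fy", "cx", "cy" (pixels), "k1" (the pictures are not rectified: a ray, as slopes to the right and down, at radius r is drawn at 1 + k1 r^2 times it, then the intrinsics apply), "T" (4x4, takes a point from camera to world coordinates). Camera axes: x right, y up, looking along -z (the intrinsics and any distortion apply to the point x, -y, -z); pixel columns grow to the right and rows downward; lengths in m; the calibration is good to about 2 mm. A picture is of the moment at which its call begins: read the wrist's pose just before it. camera_model takes no time and is no camera call; for the wrist camera it gives the pose at the moment of the call.
- r.close_job(): hands the job in; it is judged then, once.
Trained networks look in the newest picture that a camera, given by its name, has taken for a name from the list of things; names that differ only in an ending like _2 or _b are one class to them, and where a whole thing is asked for, a point or a joint stands for the part that bears it (a point fixed in the world has none). Each returns a list of dicts, best first, with "conf" (0 to 1); they miss things now and then, are a little off and sometimes report something else, mostly with a low value. They report only what shows in the picture. A call takes as long as a camera call. They do not tell look-alikes from the thing itself.
- r.look_for(label, camera): "at" ([x, y, z] in m, in the coordinates of the camera as it stood for that picture, good to about 4 mm: the middle of the surface that is visible of it).
- r.spot_point(label, camera): "at" ([x, y, z] in m, in the coordinates of the camera as it stood for that picture, good to about 4 mm: a listed point, or the origin of a listed thing).
The state is a dict: "time": time; "joint_positions": joint angles; "joint_vel": joint speeds; "joint_torque": joint torques, N m; "ee_pos": TCP position; "eef_rot": TCP orientation; "ft_force": force on the tool from outside, world axes, zero at the start; "torque": the same for the moment, N m; "width": finger opening in m; "grip_force": force on a finger pad.
Only numpy, scipy, OpenCV 4.12 (cv2) and the standard library are available. Lean on these libraries where they do the work, as an engineer would, in place of code of your own. Each camera call takes 0.05 s, during which the arm holds its last target. There are 200 camera calls.

## Working session

There is one attempt and no reset: what is moved stays moved. The work goes in short steps, Python scripts to look and compute and a tool call to move; the robot and the scene stay as the last step left them, time stands still between calls to the robot, and variables do not carry over. Pictures are saved under pics/ and viewed, at most 10 in all, crops included, and the job is handed in when it is done.

Besides the shell and the picture viewer there is one more tool, called after "Request:" as name(argument=value, ...), one argument or row to a line, values as JSON. arm_command: Moves the arm, as the interface text tells. Its arguments: {"type":"object","properties":{"xyz":{"type":"array"},"rot":{"type":"array"},"grip":{"type":"number"},"squeeze":{"type":"number"}},"required":["xyz","rot"]}

```bash
mkdir -p pics; cat > h.py <<'E'
from bench import r
import numpy as np, cv2
def w(cam,p):
    T=np.array(r.camera_model(cam)["T"]); return (T@np.append(p,1))[:3]
E
python3 - <<'E'
from h import *
ims=[r.camera(c) for c in("top","scene")]
for c,i in zip(("top","scene"),ims): cv2.imwrite(f"pics/{c}0.png",i[:,:,::-1])
for n in ["top_small","top_medium","top_large","vial_small","vial_medium","vial_large","beaker","petri_dish","amber_bottle","forceps"]:
  for c in("top","scene"):
    print(n,c,[(round(d["conf"],2),w(c,d["at"]).round(3).tolist()) for d in r.spot_point(n,c)][:3])
s=r.read_state();print(s["time"],s["ee_pos"],s["eef_rot"],s["width"])
E
```

```text
top_small top [(0.54, [0.615, 0.176, 0.067]), (0.48, [0.577, 0.25, 0.065]), (0.47, [0.542, 0.171, 0.068])]
top_small scene [(0.59, [0.543, 0.17, 0.068]), (0.55, [0.619, 0.177, 0.06]), (0.46, [0.586, 0.245, 0.063])]
top_medium top [(0.39, [0.539, -0.255, 0.088])]
top_medium scene [(0.49, [0.422, 0.002, -0.001]), (0.44, [0.54, -0.259, 0.087])]
top_large top [(0.55, [0.56, 0.06, 0.111])]
top_large scene [(0.62, [0.563, 0.059, 0.103]), (0.3, [0.546, 0.167, 0.066])]
vial_small top [(0.73, [0.417, 0.0, 0.003]), (0.69, [0.581, 0.249, -0.002]), (0.66, [0.614, 0.18, -0.001])]
vial_small scene [(0.8, [0.545, 0.171, -0.002]), (0.8, [0.476, 0.165, -0.005]), (0.72, [0.586, 0.244, 0.002])]
vial_medium top [(0.63, [0.537, -0.258, 0.002])]
vial_medium scene [(0.62, [0.543, -0.258, -0.001])]
vial_large top [(0.95, [0.56, 0.066, 0.002])]
vial_large scene [(0.81, [0.564, 0.062, -0.002])]
beaker top [(0.82, [0.417, 0.0, -0.001])]
beaker scene [(0.73, [0.421, -0.002, 0.0]), (0.56, [0.566, 0.06, -0.001])]
petri_dish top [(0.67, [0.656, -0.192, 0.002])]
petri_dish scene [(0.72, [0.661, -0.188, -0.002])]
amber_bottle top [(0.67, [0.734, 0.154, 0.001])]
amber_bottle scene [(0.58, [0.733, 0.151, -0.004])]
forceps top [(0.62, [0.369, -0.089, 0.002]), (0.29, [0.66, -0.188, 0.004])]
forceps scene [(0.59, [0.378, -0.086, 0.002])]
1.1 [ 0.13872001 -0.60946654  0.2226018 ] [9.93747986e-01 1.11646453e-01 1.77507632e-05 9.25062712e-05] 0.08730705495124677
```

View pics/top0.png

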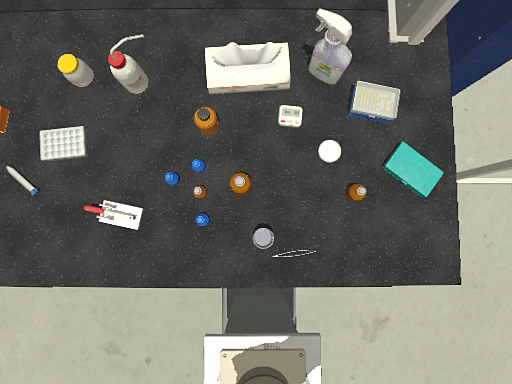

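View pics/scene0.png

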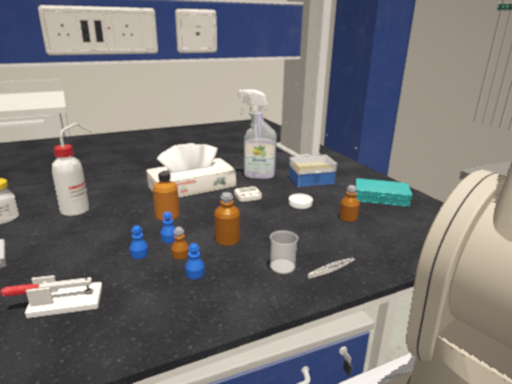

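Request:
arm_command(
  xyz=[
    [0.03, 0.03, 0],
    [0.06, 0.06, 0],
    [0.09, 0.09, 0],
    [0.12, 0.12, 0],
    [0.15, 0.15, 0],
    [0.18, 0.18, 0],
    [0.21, 0.21, 0],
    [0.23, 0.245, 0],
    [0.245, 0.28, 0],
    [0.26, 0.315, 0],
    [0.275, 0.35, 0],
    [0.29, 0.385, 0],
    [0.305, 0.42, 0],
    [0.32, 0.455, 0],
    [0.335, 0.49, 0],
    [0.345, 0.525, 0],
    [0.355, 0.56, 0],
    [0.365, 0.595, 0],
    [0.37, 0.63, 0],
    [0.375, 0.665, 0],
  ],
  rot=[
    [0, 0, 0],
    [0, 0, 0],
    [0, 0, 0],
    [0, 0, 0],
    [0, 0, 0],
    [0, 0, 0],
    [0, 0, 0],
    [0, 0, 0],
    [0, 0, 0],
    [0, 0, 0],
    [0, 0, 0],
    [0, 0, 0],
    [0, 0, 0],
    [0, 0, 0],
    [0, 0, 0],
    [0, 0, 0],
    [0, 0, 0],
    [0, 0, 0],
    [0, 0, 0],
    [0, 0, 0],
  ],
  grip=0,
)

```text
time: 2.77
ee_pos: [0.5139, 0.0573, 0.2228]
eef_rot: [0.994, 0.112, 0.0, 0.0]
ft_force: [0.3, -1.3, -0.2]
width: 0.0005
grip_force: 0.0
```

Request:
arm_command(
  xyz=[
    [0.01, 0.035, 0],
    [0.02, 0.07, 0],
    [0.028, 0.1, 0],
    [0.028, 0.113, 0],
    [0.028, 0.113, 0],
    [0.028, 0.113, 0],
  ],
  rot=[
    [0, 0, 0],
    [0, 0, 0],
    [0, 0, 0],
    [0, 0, 0],
    [0, 0, 0],
    [0, 0, 0],
  ],
)

```text
time: 3.27
ee_pos: [0.5415, 0.1691, 0.2224]
eef_rot: [0.994, 0.113, -0.0, -0.0]
ft_force: [-0.1, -0.5, -0.4]
width: 0.0006
grip_force: 0.0
```

```bash
python3 - <<'E'
from h import *
i=r.camera("wrist"); cv2.imwrite("pics/w1.png",i[:,:,::-1])
m=r.camera_model("wrist"); print({k:v for k,v in m.items()})
for n in("top_small","vial_small"):
  print(n,[(round(d["conf"],2),w("wrist",d["at"]).round(4).tolist()) for d in r.spot_point(n,"wrist")])
s=r.read_state();print(s["time"],s["ee_pos"])
E
```

```text
{'fx': 319.95745192252843, 'fy': 319.95745192252843, 'cx': 253.42658421482497, 'cy': 196.23579255679198, 'k1': -0.03706358417209728, 'T': array([[ 0.22133853,  0.93769974,  0.26782167,  0.61636636],
       [-0.97519549,  0.21233964,  0.06249499,  0.1856095 ],
       [ 0.00173238, -0.27501103,  0.96143951,  0.3835605 ],
       [ 0.        ,  0.        ,  0.        ,  1.        ]])}
top_small [(0.71, [0.5839, 0.2459, 0.0659]), (0.62, [0.3736, -0.092, 0.0016]), (0.58, [0.6196, 0.1724, 0.0678])]
vial_small [(0.9, [0.6204, 0.1738, -0.0079]), (0.76, [0.5803, 0.2479, 0.0009]), (0.63, [0.5415, 0.1724, -0.0044]), (0.59, [0.4683, 0.1611, -0.0038])]
3.4167 [0.54198625 0.16689665 0.22258217]
```

View pics/w1.png

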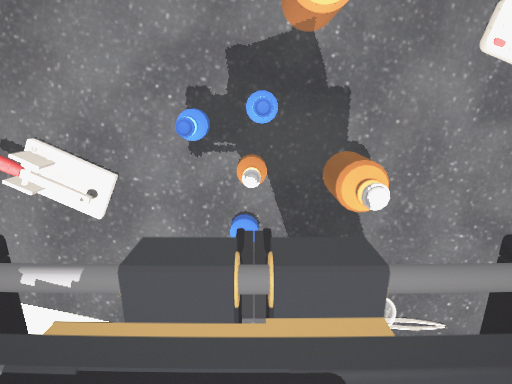

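The picture shows the small amber vial's grey stopper at about (251,178) and the large one's at (376,195), with blue look-alikes around the small one.

```bash
cat >> h.py <<'E'
def ray(cam,uv,z):
    m=r.camera_model(cam);T=np.array(m["T"])
    K=np.array([[m["fx"],0,m["cx"]],[0,m["fy"],m["cy"]],[0,0,1]])
    x,y=cv2.undistortPoints(np.array([[uv]],float),K,np.array([m["k1"],0,0,0]))[0,0]
    d=T[:3,:3]@[x,-y,-1]; o=T[:3,3]; return o+d*(z-o[2])/d[2]
def blob(im,uv,R=16):
    u,v=uv; c=im[v-R:v+R,u-R:u+R].astype(int)
    k=((c.max(2)-c.min(2)<40)&(c.min(2)>110)).astype(np.uint8)
    n,l,s,ce=cv2.connectedComponentsWithStats(k); j=1+s[1:,4].argmax()
    return ce[j]+[u-R,v-R], s[j]
E
python3 - <<'E'
from h import *
im=cv2.imread("pics/w1.png")
for uv,zs in (((251,178),(.058,.065)),((376,195),(.105,.112))):
    c,s=blob(im,uv); print(c,s,[ray("wrist",c,z).round(4).tolist() for z in zs])
cv2.imwrite("pics/c1.png",cv2.resize(im[150:220,220:400],None,fx=4,fy=4,interpolation=0))
E
```

```text
[249.77358491 182.55660377] [  0   0  32  32 636] [[0.5396, 0.1705, 0.058], [0.5412, 0.1708, 0.065]]
[377.17919075 197.18930636] [  2   4  30  28 692] [[0.5628, 0.0562, 0.105], [0.5642, 0.0594, 0.112]]
```

View pics/c1.png

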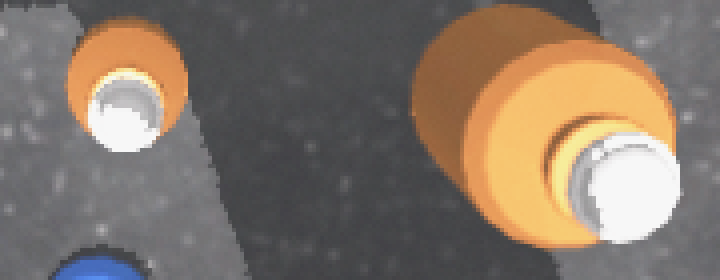

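Request:
arm_command(
  xyz=[
    [0.0015, 0.003, -0.035],
    [0.0015, 0.003, -0.07],
    [0.0015, 0.003, -0.105],
    [0.0015, 0.003, -0.13],
    [0.0015, 0.003, -0.142],
    [0.0015, 0.003, -0.147],
    [0.0015, 0.003, -0.15],
    [0.0015, 0.003, -0.152],
    [0.0015, 0.003, -0.154],
    [0.0015, 0.003, -0.156],
    [0.0015, 0.003, -0.158],
    [0.0015, 0.003, -0.16],
    [0.0015, 0.003, -0.162],
    [0.0015, 0.003, -0.162],
  ],
  rot=[
    [0, 0, 0],
    [0, 0, 0],
    [0, 0, 0],
    [0, 0, 0],
    [0, 0, 0],
    [0, 0, 0],
    [0, 0, 0],
    [0, 0, 0],
    [0, 0, 0],
    [0, 0, 0],
    [0, 0, 0],
    [0, 0, 0],
    [0, 0, 0],
    [0, 0, 0],
  ],
)

```text
time: 4.58
ee_pos: [0.5436, 0.1717, 0.0607]
eef_rot: [0.994, 0.112, 0.0, -0.0]
ft_force: [1.0, -0.5, 4.1]
width: 0.0004
grip_force: 1.8
```

Request:
arm_command(
  xyz=[
    [0, 0, -0.001],
    [0, 0, -0.002],
    [0, 0, -0.003],
    [0, 0, -0.004],
    [0, 0, -0.005],
    [0, 0, -0.005],
  ],
  rot=[
    [0, 0, 0],
    [0, 0, 0],
    [0, 0, 0],
    [0, 0, 0],
    [0, 0, 0],
    [0, 0, 0],
  ],
)

```text
time: 5.08
ee_pos: [0.5437, 0.1717, 0.056]
eef_rot: [0.994, 0.112, 0.001, -0.0]
ft_force: [0.3, -0.2, 9.1]
width: 0.0003
grip_force: 4.6
```

Force 9 N at z=0.056 matches a home stopper. Rise and go over the medium vial.

Request:
arm_command(
  xyz=[
    [0, 0, 0.02],
    [0, 0, 0.06],
    [0, 0, 0.1],
    [0, 0, 0.135],
    [0, -0.03, 0.155],
    [0, -0.07, 0.16],
    [0, -0.11, 0.16],
    [0, -0.15, 0.16],
    [0, -0.19, 0.16],
    [0, -0.23, 0.16],
    [0, -0.27, 0.16],
    [0, -0.31, 0.16],
    [0, -0.35, 0.16],
    [0, -0.39, 0.16],
    [-0.003, -0.42, 0.16],
    [-0.004, -0.429, 0.16],
    [-0.004, -0.429, 0.16],
    [-0.004, -0.429, 0.16],
    [-0.004, -0.429, 0.16],
  ],
  rot=[
    [0, 0, 0],
    [0, 0, 0],
    [0, 0, 0],
    [0, 0, 0],
    [0, 0, 0],
    [0, 0, 0],
    [0, 0, 0],
    [0, 0, 0],
    [0, 0, 0],
    [0, 0, 0],
    [0, 0, 0],
    [0, 0, 0],
    [0, 0, 0],
    [0, 0, 0],
    [0, 0, 0],
    [0, 0, 0],
    [0, 0, 0],
    [0, 0, 0],
    [0, 0, 0],
  ],
)

```text
time: 6.67
ee_pos: [0.5397, -0.2551, 0.2154]
eef_rot: [0.994, 0.113, -0.0, -0.0]
ft_force: [0.2, 0.7, -0.1]
width: 0.0008
grip_force: 0.0
```

```bash
python3 - <<'E'
from h import *
i=r.camera("wrist"); b=np.ascontiguousarray(i[:,:,::-1])
print([(round(d["conf"],2),w("wrist",d["at"]).round(4).tolist()) for d in r.spot_point("top_medium","wrist")])
for p in [(250,180),(250,190),(250,170),(260,180)]: print(p,ray("wrist",p,.083).round(4))
cv2.imwrite("pics/w2.png",cv2.resize(b[120:240,180:330],None,fx=4,fy=4,interpolation=0))
print(r.read_state()["ee_pos"])
E
```

```text
[(0.75, [0.5385, -0.2561, 0.0877])]
(250, 180) [ 0.5473 -0.2497  0.083 ]
(250, 190) [ 0.5378 -0.2519  0.083 ]
(250, 170) [ 0.5566 -0.2476  0.083 ]
(260, 180) [ 0.5494 -0.2589  0.083 ]
[ 0.53975117 -0.25528119  0.21567733]
```

View pics/w2.png

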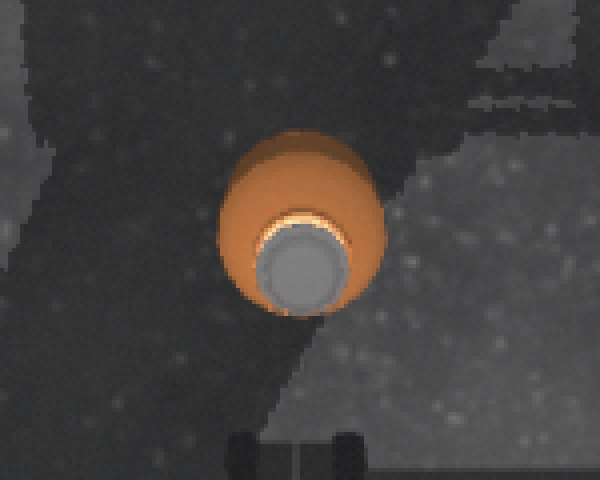

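The crop shows the medium stopper centred at about pixel (255.5,187.5), i.e. (0.541,-0.256), almost directly under the tool.

Request:
arm_command(
  xyz=[
    [0.001, -0.001, -0.035],
    [0.001, -0.001, -0.07],
    [0.001, -0.001, -0.1],
    [0.001, -0.001, -0.115],
    [0.001, -0.001, -0.121],
    [0.001, -0.001, -0.124],
    [0.001, -0.001, -0.126],
    [0.001, -0.001, -0.128],
    [0.001, -0.001, -0.13],
    [0.001, -0.001, -0.132],
    [0.001, -0.001, -0.133],
    [0.001, -0.001, -0.134],
    [0.001, -0.001, -0.135],
    [0.001, -0.001, -0.136],
    [0.001, -0.001, -0.136],
  ],
  rot=[
    [0, 0, 0],
    [0, 0, 0],
    [0, 0, 0],
    [0, 0, 0],
    [0, 0, 0],
    [0, 0, 0],
    [0, 0, 0],
    [0, 0, 0],
    [0, 0, 0],
    [0, 0, 0],
    [0, 0, 0],
    [0, 0, 0],
    [0, 0, 0],
    [0, 0, 0],
    [0, 0, 0],
  ],
)

```text
time: 8.02
ee_pos: [0.5404, -0.2585, 0.0796]
eef_rot: [0.994, 0.112, 0.0, 0.0]
ft_force: [0.6, 0.6, 3.7]
width: 0.0002
grip_force: 2.0
```

Request:
arm_command(
  xyz=[
    [0, 0, -0.001],
    [0, 0, -0.002],
    [0, 0, -0.002],
  ],
  rot=[
    [0, 0, 0],
    [0, 0, 0],
    [0, 0, 0],
  ],
)

```text
time: 8.27
ee_pos: [0.541, -0.2586, 0.0783]
eef_rot: [0.994, 0.112, 0.001, 0.0]
ft_force: [1.2, 0.1, 9.0]
width: 0.0006
grip_force: 4.3
```

Request:
arm_command(
  xyz=[
    [0, 0, 0.02],
    [0, 0, 0.06],
    [0, 0, 0.1],
    [0, 0.005, 0.135],
    [0, 0.04, 0.15],
    [0.003, 0.08, 0.15],
    [0.006, 0.12, 0.15],
    [0.009, 0.16, 0.15],
    [0.012, 0.2, 0.15],
    [0.016, 0.24, 0.15],
    [0.02, 0.28, 0.15],
    [0.023, 0.31, 0.15],
    [0.023, 0.318, 0.15],
    [0.023, 0.318, 0.15],
    [0.023, 0.318, 0.15],
    [0.023, 0.318, 0.15],
  ],
  rot=[
    [0, 0, 0],
    [0, 0, 0],
    [0, 0, 0],
    [0, 0, 0],
    [0, 0, 0],
    [0, 0, 0],
    [0, 0, 0],
    [0, 0, 0],
    [0, 0, 0],
    [0, 0, 0],
    [0, 0, 0],
    [0, 0, 0],
    [0, 0, 0],
    [0, 0, 0],
    [0, 0, 0],
    [0, 0, 0],
  ],
)

```text
time: 9.6
ee_pos: [0.5632, 0.0573, 0.2271]
eef_rot: [0.994, 0.11, -0.001, 0.0]
ft_force: [0.3, -0.6, -0.4]
width: 0.0003
grip_force: 0.0
```

```bash
python3 - <<'E'
from h import *
i=r.camera("wrist"); b=np.ascontiguousarray(i[:,:,::-1])
print([(round(d["conf"],2),w("wrist",d["at"]).round(4).tolist()) for d in r.spot_point("top_large","wrist")])
for p in [(250,180),(250,190),(260,180),(255,200)]: print(p,ray("wrist",p,.108).round(4))
cv2.imwrite("pics/w3.png",cv2.resize(b[100:260,140:340],None,fx=4,fy=3.75,interpolation=0))
print(r.read_state()["ee_pos"])
E
```

```text
[(0.6, [0.5635, 0.0604, 0.1129])]
(250, 180) [0.5738 0.0633 0.108 ]
(250, 190) [0.5648 0.0613 0.108 ]
(260, 180) [0.5758 0.0546 0.108 ]
(255, 200) [0.5565 0.0548 0.108 ]
[0.56328039 0.05740434 0.22729606]
```

View pics/w3.png

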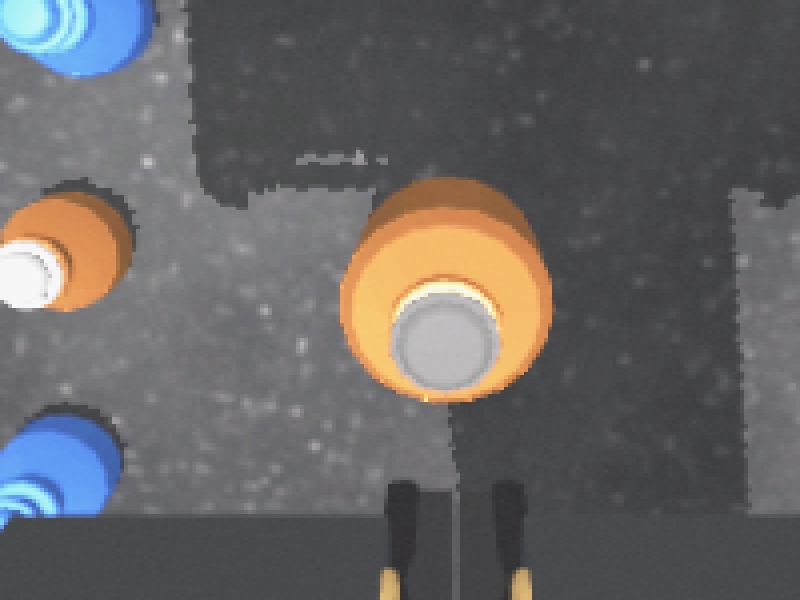

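The crop shows the large stopper centred at about pixel (251,191), i.e. (0.564,0.060), and the small vial upright at left with its stopper seated.

Request:
arm_command(
  xyz=[
    [0.001, 0.002, -0.035],
    [0.001, 0.002, -0.07],
    [0.001, 0.002, -0.095],
    [0.001, 0.002, -0.105],
    [0.001, 0.002, -0.11],
    [0.001, 0.002, -0.112],
    [0.001, 0.002, -0.114],
    [0.001, 0.002, -0.116],
    [0.001, 0.002, -0.118],
    [0.001, 0.002, -0.12],
    [0.001, 0.002, -0.121],
    [0.001, 0.002, -0.122],
    [0.001, 0.002, -0.123],
    [0.001, 0.002, -0.123],
  ],
  rot=[
    [0, 0, 0],
    [0, 0, 0],
    [0, 0, 0],
    [0, 0, 0],
    [0, 0, 0],
    [0, 0, 0],
    [0, 0, 0],
    [0, 0, 0],
    [0, 0, 0],
    [0, 0, 0],
    [0, 0, 0],
    [0, 0, 0],
    [0, 0, 0],
    [0, 0, 0],
  ],
)

```text
time: 10.87
ee_pos: [0.5644, 0.0616, 0.1047]
eef_rot: [0.994, 0.112, 0.0, 0.0]
ft_force: [1.5, -0.0, 4.3]
width: 0.0006
grip_force: 2.0
```

Request:
arm_command(
  xyz=[
    [0, 0, -0.001],
    [0, 0, -0.002],
    [0, 0, -0.002],
  ],
  rot=[
    [0, 0, 0],
    [0, 0, 0],
    [0, 0, 0],
  ],
)

```text
time: 11.12
ee_pos: [0.5651, 0.0616, 0.1033]
eef_rot: [0.994, 0.112, 0.001, 0.0]
ft_force: [2.0, 0.1, 8.8]
width: 0.0005
grip_force: 4.3
```

Request:
arm_command(
  xyz=[
    [0, 0, 0.02],
    [0, 0, 0.06],
    [0, 0, 0.1],
    [0, 0, 0.14],
    [0, 0, 0.15],
    [-0.03, -0.03, 0.15],
    [-0.06, -0.06, 0.15],
    [-0.09, -0.09, 0.15],
    [-0.09, -0.09, 0.15],
    [-0.09, -0.09, 0.15],
    [-0.09, -0.09, 0.15],
  ],
  rot=[
    [0, 0, 0],
    [0, 0, 0],
    [0, 0, 0],
    [0, 0, 0],
    [0, 0, 0],
    [0, 0, 0],
    [0, 0, 0],
    [0, 0, 0],
    [0, 0, 0],
    [0, 0, 0],
    [0, 0, 0],
  ],
)

```text
time: 12.03
ee_pos: [0.4742, -0.0282, 0.2524]
eef_rot: [0.994, 0.111, -0.0, 0.0]
ft_force: [-0.1, -0.1, 1.1]
width: 0.0005
grip_force: 0.0
```

```bash
python3 - <<'E'
from h import *
for c in("scene","wrist"):
  i=r.camera(c); cv2.imwrite(f"pics/{c}9.png",i[:,:,::-1])
i=cv2.imread("pics/scene9.png"); cv2.imwrite("pics/s9c.png",cv2.resize(i[150:300,110:370],None,fx=3,fy=3))
E
```

```text
(no output)
```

View pics/s9c.png

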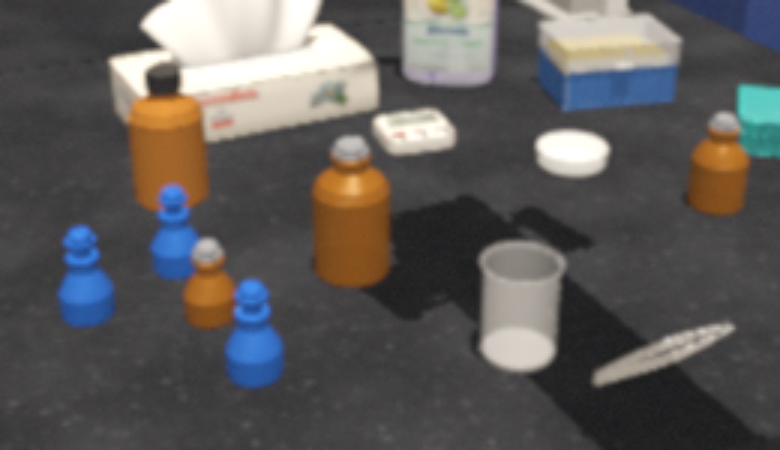

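The crop shows the small (210,285), medium (720,170) and large (350,215) vials all upright with stoppers seated on their rims. The blue look-alikes still have their stoppers raised, and nothing has been displaced.

```bash
python3 -c "
from bench import r
print(r.close_job())"
```

```text
the job is handed in; nothing more can be done
None
```

All three stoppers were pressed home in order (small, medium, large), each with about 9 N at the end; in the last picture every vial stands upright and nothing else has moved, and the job is handed in, though no verdict came back.

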